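# Screw the humidifier's top until its spout faces the potted plant

## Robot

A 6-joint arm with a two-finger parallel gripper is mounted at the origin on the work surface. World frame = base frame: x ahead of the robot, y to its left, z up, the work surface at z = 0. Lengths are in m, angles in rad, forces in N, time in s.
With the tool pointing down it reaches from about 0.3 to 0.875 m from the base axis. Payload 6.4 kg.
Tool frame: the origin (TCP) lies midway between the tips of the shut fingers; the grasp point (between the pads) lies 19 mm behind it; x points along the fingers, y is the direction in which the jaws open and shut, and the axes are right-handed (so a half turn about x gives the same grasp; the last joint's range is limited). The gripper opens to 85 mm and grips with 20 to 120 N. Pads are 22 mm wide; open, the fingers measure 114 mm over their backs; the gripper's body (76 mm by 85 mm) begins 54 mm behind the grasp point. The pads swing forward as they close: fully open they stand 13 mm farther back than shut.
Start: joints at [0.948, 0.181, 1.607, -0, 1.354, -0.206], TCP at [0.233, 0.526, 0.231] pointing down, gripper open.
Joint ranges: [-2.99, 2.99], [-0.89, 2.07], [0.3, 2.58], [-1.14, 4.28], [0, 2.63], [-3.12, 3.12]. Speed limits (rad/s): [2.57, 2.57, 3.01, 3.14, 3.14, 3.14].

## Interface

Orientations are given as a unit quaternion [w, x, y, z].
In Python, from bench import ctrl gives the robot as it stands.
- The arm moves only by the tool step_arm, never from a script. Its argument "motion" is a list of rows, each a list of 7 numbers: the shift along the tool's x, y, z in mm, then the turn, a rotation vector about the tool's x, y, z in degrees, then the closure in counts, from 0 (fully open) to 255 (shut). In form: [[tx, ty, tz, rx, ry, rz, hand], ...]. A call has 1 to 10 rows; each row is the pose to reach, as a shift and turn from the pose commanded when the call began, along the tool's axes at that moment; what a row does not reach only later rows make up. A row lasts 1/8 s, in which the tool goes at most 62.5 mm and 10.7 degrees, less where a joint would pass 70% of its speed; a pose out of reach is approached as far as the arm can. A call with a gripper value outside its range is refused whole. The fingers move at their own pace and stop on an object; the grip force is fixed at half the most. Time passes only in rows, so rows that repeat a pose let the fingers close. It gives the time, the measured TCP pose, the force and the opening at its end, in the units of the state.
- ctrl.get_obs(): the state, without advancing time (a new reading comes with each control period).
- ctrl.camera(name): name is "scene" or "top"; returns (picture, depth): 400x640x3 uint8, red, green, blue; 400x640 float32, m along the optical axis (not along the pixel's ray), 0 where there is no reading.
- ctrl.camera_info(name): a dict with "fx", "fy", "cx", "cy" (pixels), "T" (4x4, takes a point from camera to world coordinates). Camera axes: x right, y down, z forward; pixel columns grow to the right and rows downward; lengths in m; the calibration is good to about 2 mm. A picture is of the moment at which its call begins. camera_info takes no time and is no camera call.
- ctrl.hand_in(): hands the job in, once; it reports no verdict.
The state is a dict: "time_s": time; "q": joint angles; "dq": joint speeds; "joint_efforts": joint torques, N m; "eef_pos": TCP position; "eef_rot": TCP orientation; "wrist_force": force on the tool from outside, world axes, zero at the start; "torque": the same for the moment, N m; "opening": opening from 0.0 (shut) to 1.0 (fully open).
Only numpy, scipy, OpenCV 4.12 (cv2) and the standard library are available. Lean on these libraries where they do the work, as an engineer would, in place of code of your own. Each camera call takes 0.05 s, during which the arm holds its last target. There are 200 camera calls.

## Task

Take the aqua top of the white humidifier by its wing and screw it further on, clockwise as seen from above, until its coral mist spout faces the middle of the green plant in the terracotta pot; there is no stop to feel, so go by the spout. Then let go. Leave the plant standing where it is.

Things in the scene. Friction and masses are not known exactly. Their poses are not given: they have to be found in the camera images.
- humidifier: Small white desk humidifier, fixed to the ledge: round tank 110 mm across with an aqua band near its foot, its neck 122 mm above the ledge, standing upright; origin at the centre of its underside, z up. Only its aqua screw-on top moves.
- top_grip (a point): On the screw axis of the aqua top, about 165 mm above the ledge. An upright wing, 14 mm thick and 60 long (28 behind the axis, 32 ahead), its upper edge 16 mm above this point, stands on a ribbed collar 72 mm across whose flat is 24 mm below. At its front a level coral tube, 22 mm across, ends 64 mm from the axis: the spout. x: along the wing, out through the spout; y: across the wing (pinch here); z up.
- top (a joint): Turn of the top on its thread, rad; grows as it is screwed on, clockwise from above, sinking about 1 mm per rad. 0 is the start of the thread; it turns on far past the wanted place (to 4.5) without a stop. Even friction of about 0.06 N m; it stays where it is left. The wanted place lies 0.5 to 1.5 rad on from the start.
- plant: Green succulent in a terracotta pot 100 mm across at the rim and 78 mm high, about 130 mm high with its leaves, loose, 0.5 to 1 kg, about 200 mm from the humidifier. Origin at the centre of the pot's underside, z up.

How it is judged:
On the way:
1. before it is turned to the plant, the fingers hold the top by its wing, centred over the screw axis to 20 mm (contact force between the fingers and humidifier above 2 N and horizontal distance between the grasp point and top_grip below 0.02 m and distance between the grasp point and top_grip below 0.035 m and y of plant in the frame of top_grip below -0.06 m), for 0.2 s.
At the end, for the whole second after the job is handed in: The spout points at the plant: the straight line from the screw axis out through the spout passes within 40 mm of the pot's centre (about 11 degrees either way), the top is still, and the plant stands upright within 20 mm of where it was (x of plant in the frame of top_grip above 0.1 m and y of plant in the frame of top_grip between -0.04 and 0.04 m and velocity of joint top between -0.05 and 0.05 rad/s and distance of plant from where it was at the start of the episode below 0.02 m and angle between plant's own z axis and vertical below 0.15 rad); the robot touches nothing.
It fails at once if the plant is pushed more than 20 mm or tipped (distance of plant from where it was at the start of the episode above 0.02 m or angle between plant's own z axis and vertical above 0.3 rad).
It also fails if it takes over 29 s, if anything falls off the work surface, if the arm or the gripper's body presses on something with over 40 N, if the wrist force passes 120 N, or if a joint passes its speed limit or range.

## Working session

There is one attempt and no reset: what is moved stays moved. The work goes in short steps, Python scripts to look and compute and a tool call to move; the robot and the scene stay as the last step left them, time stands still between calls to the robot, and variables do not carry over. Pictures are saved under pics/ and viewed, about 8 in all and at most 12, crops included, and the job is handed in when it is done.

Besides the shell and the picture viewer there is one more tool, called after "Request:" by a JSON object that holds its "op" and its "data", one argument or row to a line. step_arm: Moves the arm, as the interface text tells. Its arguments: {"type":"object","properties":{"motion":{"type":"array","items":{"type":"array","items":{"type":"number"}}}},"required":["motion"]}

```bash
mkdir -p pics
cat > h.py <<'E'
import numpy as np, cv2
from bench import ctrl
def shot(n,f):
    p,d=ctrl.camera(n); cv2.imwrite(f'pics/{f}.png',p[:,:,::-1]); np.save(f'pics/{f}.npy',d); return p,d
def cloud(n,d):
    i=ctrl.camera_info(n); v,u=np.mgrid[:400,:640]
    P=np.stack([(u-i['cx'])/i['fx']*d,(v-i['cy'])/i['fy']*d,d],-1)
    T=np.array(i['T']); W=P@T[:3,:3].T+T[:3,3]; W[d==0]=np.nan; return W
E
python3 - <<'E'
from h import *
for n in('scene','top'):
    p,d=shot(n,n+'0'); np.save(f'pics/{n}0w.npy',cloud(n,d)); print(n,np.array(ctrl.camera_info(n)['T']).round(2).tolist())
o=ctrl.get_obs(); print(o)
E
```

```text
scene [[0.65, 0.67, -0.36, 0.78], [0.76, -0.56, 0.32, -0.19], [0.01, -0.48, -0.87, 0.76], [0.0, 0.0, 0.0, 1.0]]
top [[0.02, -0.99, 0.17, 0.42], [-1.0, -0.03, -0.01, 0.08], [0.02, -0.17, -0.99, 0.77], [0.0, 0.0, 0.0, 1.0]]
{'time_s': 0.1, 'q': array([ 9.47713319e-01,  1.81488949e-01,  1.60794831e+00,  1.95770394e-05,
        1.35377598e+00, -2.06294455e-01]), 'dq': array([-0.00065293, -0.00129328, -0.00183995,  0.00022277,  0.00051055,
       -0.00160525]), 'joint_efforts': array([ 6.49897629e-04, -4.45878088e+01, -3.52235126e+01, -1.53696219e-04,
        4.08341482e-03,  1.65737964e-05]), 'eef_pos': array([0.23244653, 0.5253645 , 0.23044227]), 'eef_rot': array([ 0.69157052,  0.14577248,  0.69204459, -0.14681584]), 'wrist_force': array([-0.25430358, -0.6560975 , -0.49302425]), 'torque': array([ 0.01628246, -0.05421696,  0.01271912]), 'opening': 1.00184454638634}
```

View pics/top0.png

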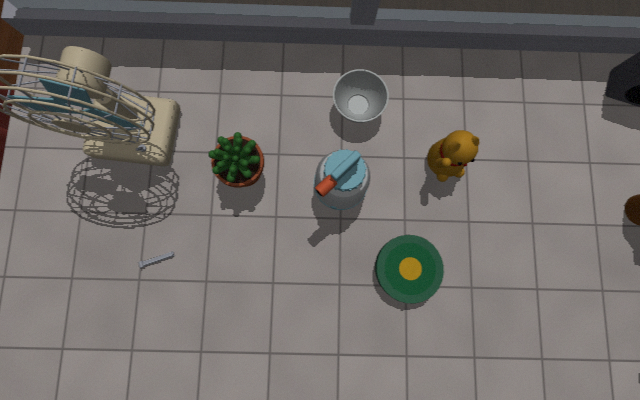

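View pics/scene0.png

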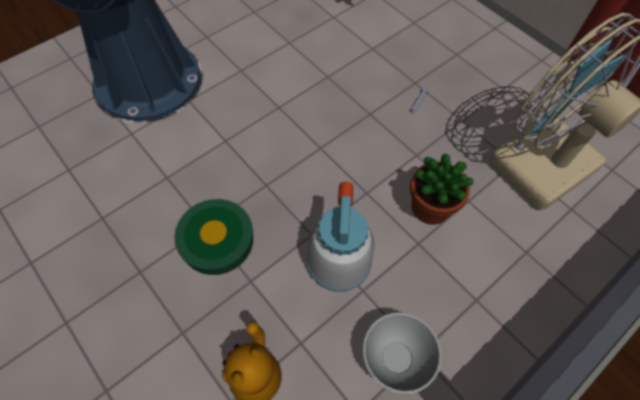

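Top view: the humidifier is at about (343,178), its wing runs (355,157) to the coral spout tip (320,188), and the plant is at (238,160). Clockwise takes the spout from lower-left to left, so about 50° of turn.

Run:
```python
from h import *
for n in('top','scene'):
    p=cv2.imread(f'pics/{n}0.png'); W=np.load(f'pics/{n}0w.npy'); hsv=cv2.cvtColor(p,cv2.COLOR_BGR2HSV); H,S,V=[hsv[...,k].astype(int) for k in range(3)]
    R=(np.abs(W[...,0]-0.47)<.2)&(W[...,1]>-.05)&(W[...,1]<.4)
    uv=(slice(130,230),slice(190,390)) if n=='top' else (slice(140,300),slice(280,500))
    M=np.zeros(H.shape,bool); M[uv]=1
    aq=M&(H>85)&(H<110)&(S>60); co=M&((H<10)|(H>172))&(S>120); gr=M&(H>40)&(H<80)&(S>80)
    def st(k,m):
        q=W[m]; q=q[~np.isnan(q[:,0])]; print(n,k,len(q),q.mean(0).round(4),np.percentile(q,[2,50,98],axis=0).round(3).tolist())
        return q
    a=st('aqua',aq)
    c=a[(a[:,2]>.135+0)&(a[:,2]<.15)]; print('collar',len(c),c.mean(0),c.min(0),c.max(0))
    w=a[a[:,2]>.172]; print('wingtop',len(w),w.mean(0),w.min(0),w.max(0))
    if len(w)>5:
        u,s,v=np.linalg.svd(w[:,:2]-w[:,:2].mean(0)); print('dir',v[0],np.ptp((w[:,:2]-w[:,:2].mean(0))@v[0]))
    sp=st('red',co); hz=sp[sp[:,2]>.12]; print('spout',len(hz),hz.mean(0) if len(hz) else 0)
    rim=co&(W[...,2]<.12)&(W[...,2]>.06); q=st('rim',rim)
    top=q[q[:,2]>.07][:,:2].astype(np.float32)
    if len(top)>5: print('rimcircle',cv2.minEnclosingCircle(top))
    st('green',gr)
```

```text
top aqua 1272 [0.574  0.0359 0.1478] [[0.541, 0.004, 0.107], [0.574, 0.036, 0.14], [0.609, 0.069, 0.181]]
collar 872 [0.57561463 0.03505906 0.13993072] [0.54035162 0.0006951  0.1353589 ] [0.61197427 0.07234577 0.14952984]
wingtop 306 [0.57512923 0.03882255 0.1792293 ] [0.55137792 0.01413039 0.17212208] [0.5989113  0.06151725 0.1827448 ]
dir [-0.71273207  0.70143639] 0.058467163006389156
top red 591 [0.57   0.1584 0.1127] [[0.529, 0.056, 0.066], [0.56, 0.194, 0.079], [0.649, 0.28, 0.168]]
spout 250 [0.54265452 0.06982265 0.164171  ]
top rim 334 [0.5904 0.2234 0.0763] [[0.556, 0.19, 0.067], [0.58, 0.218, 0.077], [0.65, 0.283, 0.08]]
rimcircle ((0.6042054295539856, 0.2378477156162262), 0.04955851286649704)
top green 1381 [0.6011 0.2359 0.1122] [[0.564, 0.198, 0.079], [0.602, 0.235, 0.11], [0.642, 0.275, 0.131]]
scene aqua 1962 [0.5827 0.0325 0.1465] [[0.547, 0.002, 0.108], [0.584, 0.031, 0.141], [0.614, 0.068, 0.182]]
collar 1374 [0.58176914 0.03421447 0.14099492] [0.54218524 0.00114381 0.13501439] [0.61664356 0.07250653 0.14990304]
wingtop 377 [0.58042136 0.03643136 0.18050997] [0.55550073 0.01510211 0.17210489] [0.60284155 0.06072326 0.18415498]
dir [ 0.72298231 -0.69086654] 0.05806302392617734
scene red 1244 [0.6068 0.188  0.0782] [[0.535, 0.065, 0.01], [0.615, 0.202, 0.077], [0.653, 0.256, 0.168]]
spout 195 [0.54281422 0.07261585 0.16583719]
scene rim 722 [0.6187 0.2106 0.0762] [[0.565, 0.191, 0.064], [0.623, 0.205, 0.078], [0.654, 0.266, 0.082]]
rimcircle ((0.6064181923866272, 0.23716610670089722), 0.049190741032361984)
scene green 1630 [0.6087 0.2319 0.1117] [[0.569, 0.197, 0.079], [0.61, 0.231, 0.111], [0.645, 0.268, 0.133]]
```

```bash
cat >> h.py <<'E'
from scipy.spatial.transform import Rotation as Ro
def plan(pos,yaws,cmd=None):
    """pose tool-down with jaw (tool y) at world yaw; print shift mm & rotvec deg from current tool"""
    o=ctrl.get_obs(); w,x,y,z=o['eef_rot']; R=Ro.from_quat([x,y,z,w])
    M=R.as_matrix(); print('t',o['time_s'],'tcp',o['eef_pos'].round(4),'q6',o['q'][5].round(3),'open',round(o['opening'],3),'F',o['wrist_force'].round(1),'Mz',o['torque'].round(2)); print(M.round(3).tolist(),'yaw',np.degrees(np.arctan2(M[1,1],M[0,1])).round(1))
    for a in yaws:
        r=np.radians(a); yv=np.array([np.cos(r),np.sin(r),0]); xv=np.array([0,0,-1.]); T=np.stack([xv,yv,np.cross(xv,yv)],1)
        print(a,(M.T@(np.array(pos)-o['eef_pos'])*1e3).round(1),np.degrees(Ro.from_matrix(M.T@T).as_rotvec()).round(1))
E
python3 - <<'E'
from h import *
plan([.5785,.0363,.225],[45.9,-134.1])
E
```

```text
t 0.1 tcp [0.2324 0.5254 0.2304] q6 -0.206 open 1.002 F [-0.3 -0.7 -0.5] Mz [ 0.02 -0.05  0.01]
[[-0.001, 0.405, 0.914], [-0.001, 0.914, -0.405], [-1.0, -0.002, -0.0]] yaw 66.1
45.9 [   5.7 -307.1  514.4] [20.2 -0.   0.1]
-134.1 [   5.7 -307.1  514.4] [-1.598e+02 -1.000e-01 -0.000e+00]
```

Request:
{"op": "step_arm", "data": {
  "motion": [
    [0,-30,50,2,0,0,0],
    [0,-66,110,5,0,0,0],
    [0,-102,170,8,0,0,0],
    [0,-138,230,10,0,0,0],
    [0,-173,290,12,0,0,0],
    [0,-209,350,14,0,0,0],
    [2,-245,410,16,0,0,0],
    [4,-278,465,18,0,0,0],
    [6,-300,503,20,0,0,0],
    [6,-307,514,20.2,0,0,0]
  ]
}}

```text
time_s: 1.35
eef_pos: [0.5794, 0.0343, 0.2246]
eef_rot: [0.655, 0.266, 0.655, -0.266]
wrist_force: [0.3, 0.5, 0.2]
opening: 0.997
```

Run:
```python
from h import *
p,d=shot('top','top1')
cv2.imwrite('pics/top1c.png',cv2.resize(p[90:250,190:430,::-1],None,fx=3,fy=3))
plan([.5785,.0363,.150],[45.9])
```

```text
t 1.4 tcp [0.5815 0.0307 0.2245] q6 -0.946 open 1.002 F [-0.3 -2.8 -0.1] Mz [-0.14 -0.02 -0.03]
[[0.001, 0.699, 0.715], [-0.003, 0.715, -0.699], [-1.0, -0.001, 0.002]] yaw 45.7
45.9 [74.5  2.  -6.2] [-0.2  0.1  0.1]
```

View pics/top1c.png

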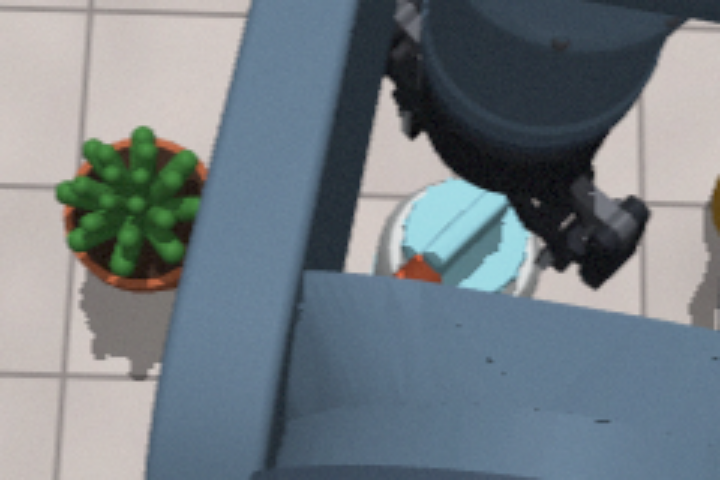

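The view shows the wing, spout at crop (415,270), unobstructed between the jaws; the plant is untouched. I'll settle, then go down.

Request:
{"op": "step_arm", "data": {
  "motion": [
    [0,0,0,0,0,0,0],
    [0,0,0,0,0,0,0],
    [10,0,0,0,0,0,0],
    [25,0,0,0,0,0,0],
    [42,0,0,0,0,0,0],
    [58,0,0,0,0,0,0],
    [70,0,0,0,0,0,0],
    [74,0,0,0,0,0,0],
    [74,0,0,0,0,0,0],
    [74,0,0,0,0,0,0]
  ]
}}

```text
time_s: 2.65
eef_pos: [0.579, 0.0369, 0.152]
eef_rot: [0.656, 0.265, 0.655, -0.265]
wrist_force: [0.3, -0.4, -0.3]
opening: 0.999
```

Run:
```python
from h import *
p,d=shot('scene','sc2')
cv2.imwrite('pics/sc2c.png',cv2.resize(p[140:320,230:490,::-1],None,fx=3,fy=3))
plan([.5785,.0363,.150],[45.9])
```

```text
t 2.7 tcp [0.579  0.0369 0.152 ] q6 -0.942 open 0.999 F [0.5 0.5 0.2] Mz [0.   0.02 0.01]
[[0.001, 0.696, 0.718], [-0.0, 0.718, -0.696], [-1.0, 0.001, 0.001]] yaw 45.9
45.9 [ 2.  -0.8  0. ] [ 0.   0.1 -0. ]
```

View pics/sc2c.png

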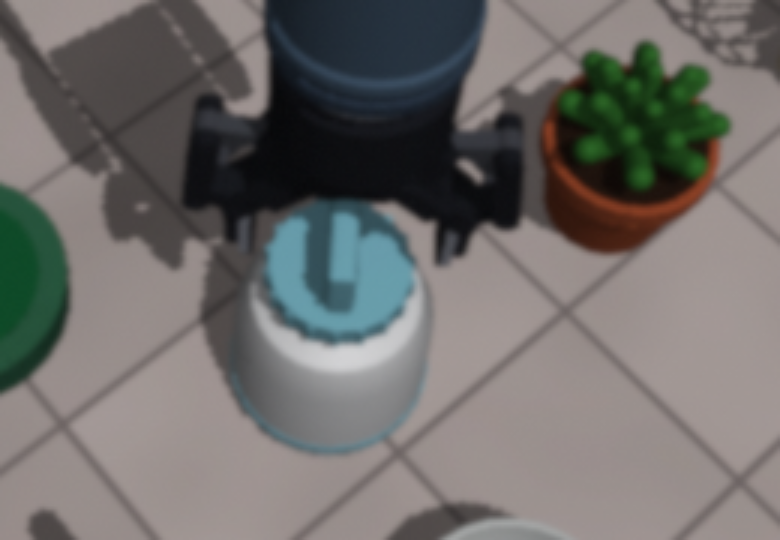

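The wing (crop 343,250) stands midway between the open fingers (240 and 450), clear of the collar. Closing.

Request:
{"op": "step_arm", "data": {
  "motion": [
    [1,-0.5,0,0,0,0,120],
    [1,-0.5,0,0,0,0,255],
    [1,-0.5,0,0,0,0,255],
    [1,-0.5,0,0,0,0,255],
    [1,-0.5,0,0,0,0,255],
    [1,-0.5,0,0,0,0,255],
    [1,-0.5,0,0,0,0,255],
    [1,-0.5,0,0,0,0,255],
    [1,-0.5,0,0,0,0,255],
    [1,-0.5,0,0,0,0,255]
  ]
}}

```text
time_s: 3.95
eef_pos: [0.5783, 0.0367, 0.1505]
eef_rot: [0.656, 0.265, 0.655, -0.265]
wrist_force: [0.3, 2.2, 3.2]
opening: 0.155
```

Run:
```python
from h import *
plan([.579,.0365,.150],[-7.5])
```

```text
t 3.95 tcp [0.5783 0.0367 0.1505] q6 -0.943 open 0.155 F [0.3 2.2 3.2] Mz [ 0.24  0.03 -0.08]
[[0.0, 0.696, 0.718], [0.0, 0.718, -0.696], [-1.0, 0.0, 0.0]] yaw 45.9
-7.5 [0.5 0.4 0.7] [53.4  0.  -0. ]
```

Gripped (13 mm, low forces). Turning clockwise.

Request:
{"op": "step_arm", "data": {
  "motion": [
    [0,0,0,3,0,0,255],
    [0,0,0,9,0,0,255],
    [0,0,0,15,0,0,255],
    [0.3,0,0,21,0,0,255],
    [0.5,0,0,27,0,0,255]
  ]
}}

```text
time_s: 4.58
eef_pos: [0.578, 0.0366, 0.15]
eef_rot: [0.575, 0.412, 0.575, -0.412]
wrist_force: [-1.5, 2.1, 4.2]
opening: 0.152
```

Request:
{"op": "step_arm", "data": {
  "motion": [
    [0,0,0,6,0,0,255],
    [0.2,0,0,12,0,0,255],
    [0.3,0,0,18,0,0,255],
    [0.4,0,0,23,0,0,255],
    [0.5,0,0,26.5,0,0,255],
    [0.5,0,0,26.5,0,0,255],
    [0.5,0,0,26.5,0,0,255]
  ]
}}

```text
time_s: 5.45
eef_pos: [0.5778, 0.0366, 0.1495]
eef_rot: [-0.466, -0.532, -0.466, 0.532]
wrist_force: [-2.4, 0.9, 4.3]
opening: 0.152
```

Run:
```python
from h import *
plan([.579,.0365,.150],[-7.5])
p,d=shot('top','top3'); p,d=shot('scene','sc3')
cv2.imwrite('pics/sc3c.png',cv2.resize(p[140:320,230:490,::-1],None,fx=3,fy=3))
```

```text
t 5.45 tcp [0.5778 0.0366 0.1495] q6 -0.009 open 0.152 F [-2.4  0.9  4.3] Mz [ 0.13  0.41 -0.04]
[[-0.001, 0.991, -0.132], [-0.0, -0.132, -0.991], [-1.0, -0.001, 0.0]] yaw -7.6
-7.5 [-0.5  1.2 -0.1] [-0.1  0.   0. ]
```

View pics/sc3c.png

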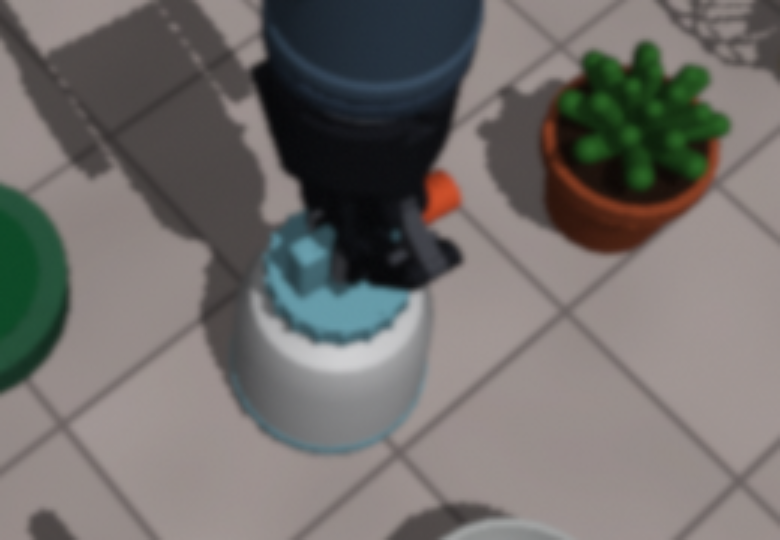

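The spout (crop 440,195) now points toward the plant. Release, lift, and back off for a look.

Request:
{"op": "step_arm", "data": {
  "motion": [
    [0,0,0,0,0,0,0],
    [0,0,0,0,0,0,0],
    [0,0,0,0,0,0,0],
    [0,0,0,0,0,0,0],
    [0,0,0,0,0,0,0],
    [0,0,0,0,0,0,0],
    [-15,0,0,0,0,0,0],
    [-45,0,0,0,0,0,0],
    [-85,0,0,0,0,0,0],
    [-120,0,0,0,0,0,0]
  ]
}}

```text
time_s: 6.8
eef_pos: [0.5784, 0.0366, 0.2721]
eef_rot: [0.466, 0.532, 0.465, -0.532]
wrist_force: [-0.3, -0.1, -0.2]
opening: 0.999
```

Request:
{"op": "step_arm", "data": {
  "motion": [
    [-10,-20,0,0,0,0,0],
    [-15,-60,0,0,0,0,0],
    [-20,-100,0,0,0,0,0],
    [-20,-140,0,0,0,0,0],
    [-20,-180,0,0,0,0,0],
    [-20,-200,0,0,0,0,0],
    [-20,-200,0,0,0,0,0],
    [-20,-200,0,0,0,0,0]
  ]
}}

```text
time_s: 7.8
eef_pos: [0.3807, 0.0628, 0.2902]
eef_rot: [0.466, 0.532, 0.465, -0.532]
wrist_force: [-0.1, -0.0, 0.2]
opening: 1.0
```

Run:
```python
from h import *
for n in('top','scene'):
    p,d=shot(n,n+'4'); W=cloud(n,d); hsv=cv2.cvtColor(p,cv2.COLOR_RGB2HSV); H,S,V=[hsv[...,k].astype(int) for k in range(3)]
    aq=(H>85)&(H<110)&(S>60); co=((H<10)|(H>172))&(S>120)
    box=(np.abs(W[...,0]-.58)<.1)&(W[...,1]<.3)&(W[...,1]>-.02)
    w=W[aq&box&(W[...,2]>.171)&(W[...,2]<.19)][:,:2]; c=W[aq&box&(W[...,2]>.133)&(W[...,2]<.147)]; s=W[co&box&(W[...,2]>.12)&(W[...,2]<.19)]; r=W[co&box&(W[...,2]>.07)&(W[...,2]<.084)][:,:2]
    print(n,len(w),len(s),len(r)); 
    if len(r)>5: pc=np.array(cv2.minEnclosingCircle(r.astype(np.float32))[0]); print('pot',pc)
    if len(w)>9:
        m=w.mean(0); v=np.linalg.svd(w-m,full_matrices=False)[2][0]; v=v*np.sign(v[1]); print('wing',m,'angle',np.degrees(np.arctan2(v[1],v[0])))
    A=np.array([.5785,.0363])
    if len(s): sm=s.mean(0); print('spout',sm,'ang',np.degrees(np.arctan2(*(sm[:2]-A)[::-1])))
    print('plant ang',np.degrees(np.arctan2(*(pc-A)[::-1])))
p=cv2.imread('pics/top4.png'); cv2.imwrite('pics/top4c.png',cv2.resize(p[90:250,190:430],None,fx=3,fy=3))
plan([.5785,.0363,.15],[0])
```

```text
top 312 232 324
pot [0.60390568 0.23844305]
wing [0.57680931 0.03858622] angle 82.0703276607102
spout [0.58206448 0.08370516 0.16353085] ang 85.69991677818716
plant ang 82.8365303588092
scene 431 260 630
pot [0.60661799 0.23661357]
wing [0.58055047 0.0370506 ] angle 81.74965714460774
spout [0.58879264 0.08502164 0.16419009] ang 78.07142252424293
plant ang 82.00960685135827
t 7.9 tcp [0.3806 0.0628 0.2896] q6 -0.014 open 1.0 F [0.2 0.1 0.6] Mz [0.03 0.01 0.05]
[[0.0, 0.991, -0.132], [-0.0, -0.132, -0.991], [-1.0, 0.0, 0.0]] yaw -7.6
0 [1.396e+02 1.996e+02 1.000e-01] [-7.6  0.  -0. ]
```

View pics/top4c.png

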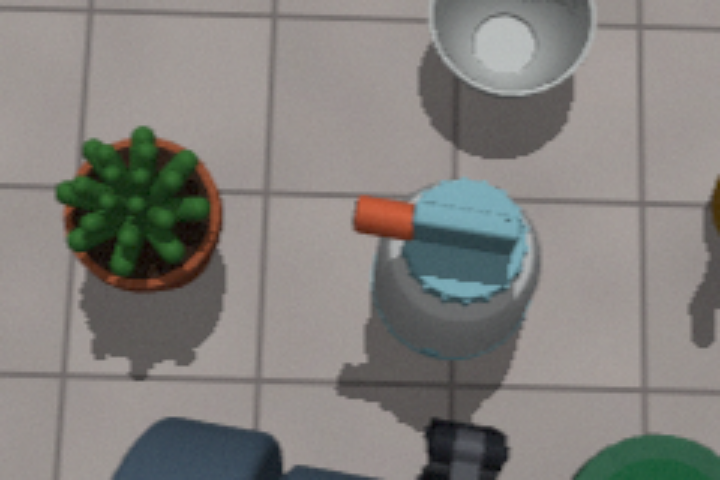

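The spout (crop 385,215) points at the plant (140,210). The wing angle is 82° and the plant bearing is 82 to 83°. The robot is clear.

```bash
python3 -c "
from bench import ctrl
print(ctrl.hand_in())"
```

```text
the job is handed in; nothing more can be done
None
```

I gripped the aqua top by its wing, centred over the screw axis to about 1 mm, and turned it about 53.5° (0.93 rad) clockwise. Then I let go, lifted and backed the arm clear, and handed the job in at about 8 s.

- **Spout direction:** after release the wing measured 81.7–82.1° in the two cameras, against a plant bearing of 82.0–82.8°. That is within about 1° of the pot's centre.
- **Disagreement between views:** the direction taken from the spout's visible surface alone came out as 85.7° in the top view and 78.1° in the scene view. Each camera sees only one side of the tube, so the two err in opposite directions. Their mean is 81.9°, and even these values are within the 11° limit.
- **Plant:** the pot's measured centre shifted less than 1 mm between the first and last pictures, and it stands upright.
- **Not checked:** I did not measure directly that the top stays still; the last pictures were taken about 2 s after the fingers began to open.

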